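# Shut down the bench still: heat dial to OFF, then crack the vent cap

## Robot

A 6-joint arm with a two-finger parallel gripper is mounted at the origin on the work surface. World frame = base frame: x ahead of the robot, y to its left, z up, the work surface at z = 0. Lengths are in m, angles in rad, forces in N, time in s.
With the tool pointing down it reaches from about 0.3 to 0.875 m from the base axis. Payload 6.4 kg.
Tool frame: the origin (TCP) lies at the very end of the fingers, on their centre line; the grasp point (between the pads) lies grip_point_offset behind it (grip_point_offset is the distance from the TCP to the grasp point, in m); y points along the fingers, x is the direction in which the jaws open and shut, and the axes are right-handed (so a half turn about y gives the same grasp; the last joint's range is limited). The gripper opens to 85 mm and grips with 20 to 120 N. Pads are 22 mm wide; open, the fingers measure 114 mm over their backs; the gripper's body (76 mm by 85 mm) begins 54 mm behind the grasp point. The pads swing forward as they close: fully open they stand 13 mm farther back than shut.
Start: joints at [-1.338, 0.181, 1.607, -0, 1.354, -0.206], TCP at [0.244, -0.521, 0.231] pointing down, gripper open.
Joint ranges: [-2.99, 2.99], [-0.89, 2.07], [0.3, 2.58], [-1.14, 4.28], [0, 2.63], [-3.12, 3.12]. Speed limits (rad/s): [2.57, 2.57, 3.01, 3.14, 3.14, 3.14].

## Interface

Orientations are given as a unit quaternion [w, x, y, z].
In Python, from bench import get_obs, camera, camera_model, hand_in, grip_point_offset gives the robot as it stands.
- The arm moves only by the shell command python3 -m jog 'ROWS'. ROWS is JSON, a list of rows, each a list of 7 numbers: the shift along the tool's x, y, z in mm, then the turn, a rotation vector about the tool's x, y, z in degrees, then the gripper's target within -1 to 1 (shut at 1, half-way at 0, fully open at -1). In form: [[x, y, z, ax, ay, az, grip], ...]. A call has 1 to 8 rows; each row shifts and turns the commanded pose from where the row before left it, along the tool's axes as they then stand; what a row does not reach is not made up. A row lasts 1/12 s, in which the tool goes at most 41.7 mm and 7.16 degrees, less where a joint would pass 70% of its speed; a pose out of reach is approached as far as the arm can. A call is refused whole if a number of a shift passes 41.7 or a number of a turn 7.16, either way. A call with a gripper value outside its range is refused whole. The fingers move at their own pace and stop on an object; the grip force is fixed at half the most. Time passes only in rows, so rows that do not move let the fingers close. It gives the time, the measured TCP pose, the force and the opening at its end, in the units of the state.
- get_obs(): the state, without advancing time (a new reading comes with each control period).
- camera(name): name is "side" or "top"; returns the picture (400x640x3 uint8, blue, green, red); there is no depth.
- camera_model(name): a dict with "K" (3x3 intrinsics, pixels), "distortion" ([k1, k2, p1, p2, k3] as OpenCV has them; the pictures are not rectified), "pose" (4x4, takes a point from camera to world coordinates). Camera axes: x right, y down, z forward; pixel columns grow to the right and rows downward; lengths in m; the calibration is good to about 2 mm. A picture is of the moment at which its call begins. camera_model takes no time and is no camera call.
- hand_in(): hands the job in, once; it reports no verdict.
The state is a dict: "time_s": time; "q": joint angles; "dq": joint speeds; "joint_efforts": joint torques, N m; "eef_pos": TCP position; "eef_rot": TCP orientation; "wrist_force": force on the tool from outside, world axes, zero at the start; "torque": the same for the moment, N m; "opening": opening from 0.0 (shut) to 1.0 (fully open).
Only numpy, scipy, OpenCV 4.12 (cv2) and the standard library are available. Lean on these libraries where they do the work, as an engineer would, in place of code of your own. Each camera call takes 0.05 s, during which the arm holds its last target.

## Task

Shut down the small still: turn the black heat dial on the sloping panel back to OFF (the white bar) so that it clicks in there, without running past it to the blue rinse mark, and only then loosen the red vent cap on the steel boiler by a good quarter turn. The cap's thread is not marked and may be left-handed, so feel which way it gives. Leave both released, and leave the bottle, the beaker and the jar standing where they are.

Things in the scene. Friction and masses are not known exactly. Their poses are not given: they have to be found in the camera images.
- dial (a joint): heat dial angle, growing clockwise facing the panel. 0 = OFF (pointer at the white bar). Clicks every 0.785: -0.785 rinse (blue dot), 0 OFF, 0.785 to 3.93 five heat steps (orange to red dots, growing). Stops 0.15 past the end clicks. Starts at step 3, 4 or 5: OFF lies anticlockwise, 135 to 225 degrees away. Clicks resist, then pull, by 0.12 Nm; let go within 0.3 of a click, it settles there
- dial_grip (a point): on the dial's axis, 32 mm out from the panel, where its grip bar is taken. Black disc 80 mm across, 8 mm thick, with a bar across it 74 mm long, 16 mm thick, from 8 to 52 mm out. Frame turns with the dial: x along the bar to the end with the white pointer line, y across it (close fingers along y), z out along the axis, leaning 28 degrees from vertical to the box's front (robot's side)
- control_box: grey fixed wedge-shaped box, 170 mm deep (x), 200 mm wide (y), 35 mm high in front, 125 mm at the back; its top is the 28-degree panel. Origin: centre of the underside; its x points to the high back, away from the robot, give or take its yaw. The dial's axis leaves the panel at its centre, 80 mm above the bench
- off_mark (a point): the white OFF bar on the panel, 22 x 9 mm, 61 mm up the slope from the dial's axis; fixed to the box
- vent_cap (a joint): turn of the vent cap: 0 = closed tight (hard stop), growing as it loosens, whichever way that is (not marked); a stop at 2.2. Turning takes about 0.12 Nm, it stays where it is left and rises 2.8 mm per rad. Wanted: 1.3 or more
- cap_grip (a point): on the vent cap's upright axis, where its grip wing is taken, 167 mm above the bench when closed. Red cap 66 mm across, 14 mm high, with an upright wing 68 mm long, 15 mm thick, from 24 mm below to 17 mm above this point. Frame turns with the cap: x along the wing, y across it (close fingers along y), z up
- boiler: fixed steel boiler, round, 164 mm across, 117 mm high, lid with a brass neck in the centre, on which the vent cap sits; two side loops reach 102 mm from its axis at 70 mm height along its own y. Origin: centre of the underside
- sample_bottle_mid (a point): loose amber bottle, 60 mm across, 130 mm high; point half-way up its axis. Bystander
- beaker_mid (a point): loose glass beaker, 72 mm across, 90 mm high; point half-way up its axis. Bystander
- jar_mid (a point): loose glass jar with green lid, 72 mm across, 85 mm high; point half-way up its axis. Bystander
Things that resemble listed ones, but are neither listed nor needed, are in the scene too. What is shaped like the part that bears sample_bottle_mid but yellow is not meant. What is shaped like the part that bears beaker_mid but purple is not meant.

How it is judged:
By the outcome, as a careful person would: the job done as asked, in the order asked, and still so for the second after the job is handed in, with the robot touching nothing.
It also fails if it takes over 72 s, if anything falls off the work surface, if the arm or the gripper's body presses on something with over 40 N, if the wrist force passes 120 N, or if a joint passes its speed limit or range.

## Working session

There is one attempt and no reset: what is moved stays moved. The work goes in short steps, Python scripts to look and compute and a shell command to move; the robot and the scene stay as the last step left them, time stands still between calls to the robot, and variables do not carry over. Pictures are saved under pics/ and viewed, and the job is handed in when it is done.

```bash
ls; mkdir -p pics; python3 - <<'E'
from bench import *
import cv2, numpy as np
o=get_obs(); print({k:np.round(v,3).tolist() for k,v in o.items()}); print(grip_point_offset)
for n in ("side","top"):
    cv2.imwrite(f"pics/{n}0.png",camera(n)); m=camera_model(n); print(n,np.round(m["K"],1).tolist(),m["distortion"],np.round(m["pose"],3).tolist())
E
```

```text
pics
{'time_s': 0.0, 'q': [-1.338, 0.182, 1.608, 0.0, 1.354, -0.206], 'dq': [0.002, 0.001, 0.0, -0.001, -0.001, -0.001], 'joint_efforts': [-0.002, -44.487, -35.134, -0.001, 0.009, 0.0], 'eef_pos': [0.244, -0.52, 0.23], 'eef_rot': [0.597, -0.596, 0.38, -0.379], 'wrist_force': [-0.117, 0.023, -0.009], 'torque': [-0.008, 0.008, 0.016], 'opening': 1.002}
0.0187
side [[447.5, 0.0, 315.8], [0.0, 447.5, 199.4], [0.0, 0.0, 1.0]] [-0.05806373  0.          0.          0.          0.        ] [[0.997, -0.055, 0.057, 0.44], [-0.079, -0.706, 0.704, -1.092], [0.002, -0.706, -0.708, 1.24], [0.0, 0.0, 0.0, 1.0]]
top [[371.7, 0.0, 315.7], [0.0, 371.7, 203.8], [0.0, 0.0, 1.0]] [-0.08903667  0.          0.          0.          0.        ] [[-0.029, -0.998, 0.056, 0.511], [-1.0, 0.028, -0.014, 0.005], [0.012, -0.056, -0.998, 1.119], [0.0, 0.0, 0.0, 1.0]]
```

View pics/side0.png

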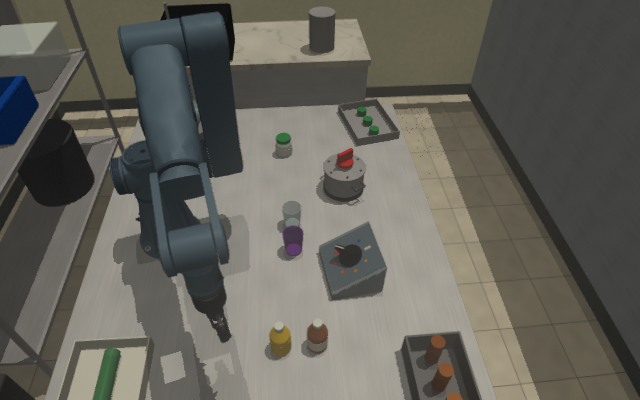

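View pics/top0.png

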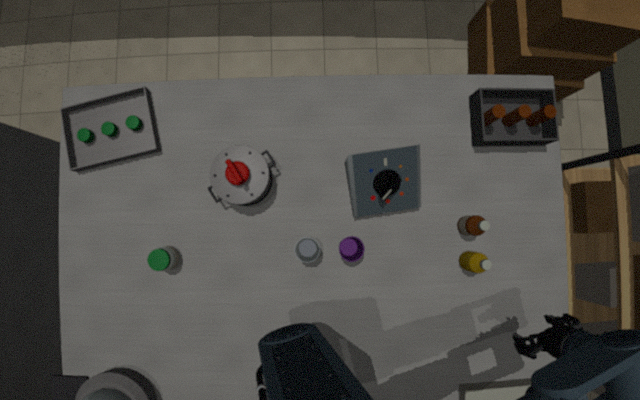

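Side view: boiler with red cap at about (345,158), grey box with black dial at (349,255), beaker (291,213), purple decoy (293,241), jar (284,145), amber bottle (317,335) and yellow decoy (280,340). The top view shows the cap at (237,173), the dial at (387,184), beaker (308,250), jar (160,260) and amber bottle (474,225). Next I'll look at close crops.

```bash
cat > h.py <<'E'
import numpy as np, cv2
from bench import *
def ray(name,uv):
    m=camera_model(name);P=np.array(m["pose"])
    n=cv2.undistortPoints(np.array([[uv]],float),np.array(m["K"]),np.array(m["distortion"]))[0,0]
    d=P[:3,:3]@np.array([n[0],n[1],1.]);return P[:3,3],d/np.linalg.norm(d)
def onplane(name,uv,p0,n=(0,0,1)):
    o,d=ray(name,uv);n=np.array(n,float);return o+d*(np.dot(np.array(p0)-o,n)/np.dot(d,n))
def tri(us,ut):
    A=np.zeros((3,3));b=np.zeros(3)
    for nme,u in(("side",us),("top",ut)):
        o,d=ray(nme,u);M=np.eye(3)-np.outer(d,d);A+=M;b+=M@o
    return np.linalg.solve(A,b)
def proj(name,p):
    m=camera_model(name);T=np.linalg.inv(np.array(m["pose"]))
    return cv2.projectPoints(np.array([p],float),cv2.Rodrigues(T[:3,:3])[0],T[:3,3],np.array(m["K"]),np.array(m["distortion"]))[0].ravel()
def crop(img,x0,y0,w,h,s,fn):
    c=cv2.resize(img[y0:y0+h,x0:x0+w],None,fx=s,fy=s,interpolation=cv2.INTER_CUBIC)
    c=np.clip(c.astype(float)*1.5,0,255).astype(np.uint8); cv2.imwrite(fn,c)
E
python3 - <<'E'
from h import *
a=cv2.imread("pics/side0.png");b=cv2.imread("pics/top0.png")
A=[]
for im,x,y in((b,337,135),(b,195,130),(a,305,215),(a,300,135)):
    c=cv2.resize(im[y:y+90,x:x+95],(380,360)[:2] if 0 else (380,360),interpolation=cv2.INTER_CUBIC)
    for g in range(0,95,10): 
        cv2.putText(c,str(x+g),(g*4,8),0,.3,(0,255,255)); 
        if g<90: cv2.putText(c,str(y+g),(0,g*4+4),0,.3,(0,255,255))
    A.append(c)
o=np.vstack([np.hstack(A[:2]),np.hstack(A[2:])]);o=np.clip(o*1.5,0,255).astype(np.uint8)
cv2.imwrite("pics/crops0.png",o[:,:][:, :]) if o.shape[0]<=600 else cv2.imwrite("pics/crops0.png",cv2.resize(o,None,fx=.83,fy=.83))
E
```

```text
(no output)
```

View pics/crops0.png

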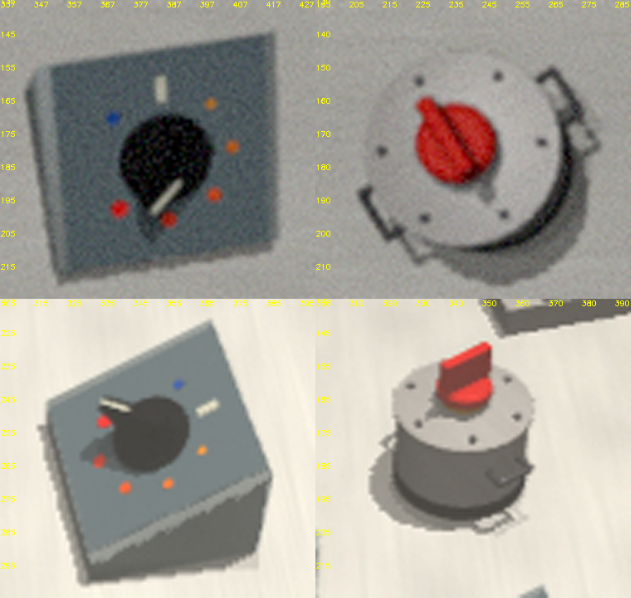

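```bash
python3 - <<'E'
from h import *
a=cv2.imread("pics/side0.png");b=cv2.imread("pics/top0.png")
def blobs(im,lo,hi,roi,mn=4):
    x0,y0,w,h=roi
    hsv=cv2.cvtColor(im,cv2.COLOR_BGR2HSV)[y0:y0+h,x0:x0+w]
    m=cv2.inRange(hsv,lo,hi);n,l,s,c=cv2.connectedComponentsWithStats(m)
    return [(c[i]+[x0,y0],s[i,4]) for i in range(1,n) if s[i,4]>=mn]
for nm,im,roi in(("side",a,(315,222,75,75)),("top",b,(340,145,82,75))):
    for t,lo,hi in(("orange",(0,110,90),(20,255,255)),("red2",(170,110,80),(180,255,255)),("blue",(105,120,80),(130,255,255)),("white",(0,0,125),(60,75,255))):
        print(nm,t,[(np.round(c,1).tolist(),int(s)) for c,s in blobs(im,lo,hi,roi)])
for nm,im,roi in(("side",a,(315,135,65,70)),("top",b,(195,140,90,75))):
    x0,y0,w,h=roi;hsv=cv2.cvtColor(im,cv2.COLOR_BGR2HSV)[y0:y0+h,x0:x0+w]
    m=cv2.inRange(hsv,(0,120,50),(10,255,255))|cv2.inRange(hsv,(170,120,50),(180,255,255))
    p=cv2.findNonZero(m)+np.array([x0,y0]);print(nm,"cap",p.mean(0),p.min(0),p.max(0),cv2.minAreaRect(p.astype(np.int32)))
E
```

```text
side orange [([335.9, 251.7], 13), ([365.5, 260.5], 4), ([334.4, 263.6], 10), ([355.1, 270.1], 8), ([342.1, 271.3], 9)]
side red2 []
side blue []
side white [([327.4, 246.4], 1019), ([383.2, 250.8], 732), ([339.0, 246.6], 7), ([367.0, 247.2], 12)]
top orange [([400.2, 165.8], 6), ([406.7, 178.9], 9), ([401.0, 193.2], 10), ([372.9, 197.9], 14), ([387.5, 200.8], 10)]
top red2 [([372.6, 196.3], 7)]
top blue [([370.8, 170.3], 6)]
top white []
side cap [[345.35319149 158.48510638]] [[337 148]] [[352 167]] ((344.5, 157.5), (19.0, 15.0), 90.0)
top cap [[236.1670282  172.01735358]] [[225 159]] [[248 185]] ((236.64755249023438, 172.37704467773438), (23.448759078979492, 25.078399658203125), 5.19442892074585)
```

```bash
cat > m.py <<'E'
from h import *
from scipy.optimize import least_squares
def frame(psi):
    s,c=np.sin(np.radians(28)),np.cos(np.radians(28))
    h=np.array([np.cos(psi),np.sin(psi),0]);z=np.array([0,0,1.])
    u=c*h+s*z;n=-s*h+c*z;return u,np.cross(u,n),n
S={0:(367,247.2),1:(365.5,260.5),2:(355.1,270.1),3:(342.1,271.3),4:(334.4,263.6),5:(335.9,251.7)}
T={0:(385,161),1:(400.2,165.8),2:(406.7,178.9),3:(401,193.2),4:(387.5,200.8),5:(372.8,197.6),-1:(370.8,170.3)}
E
python3 - <<'E'
from m import *
def res(p):
    x,y,z,psi,R=p;u,r,n=frame(psi);C=np.array([x,y,z]);o=[]
    for nm,D in(("side",S),("top",T)):
        for k,v in D.items():
            t=k*np.pi/4;o.append(proj(nm,C+(.061 if k==0 else R)*(np.cos(t)*u+np.sin(t)*r))-v)
    return np.concatenate(o)
f=least_squares(res,[.55,-.2,.08,0,.055]);print(f.x.round(4),res(f.x).reshape(-1,2).round(1).tolist())
for k in range(1,6):
    p=tri(S[k],T[k]);print(k,p.round(4))
E
```

```text
[ 0.6246 -0.2093  0.0851  0.1274  0.0589] [[0.1, 0.3], [-0.1, -0.3], [0.1, 0.1], [0.2, 0.2], [0.1, -0.1], [0.2, -0.3], [0.1, 0.5], [-0.0, 0.0], [-0.0, -0.1], [0.2, -0.1], [-0.1, 0.0], [-0.0, 0.0], [-0.1, 0.0]]
1 [ 0.6667 -0.2463  0.1038]
2 [ 0.6318 -0.2677  0.0858]
3 [ 0.5932 -0.2546  0.0656]
4 [ 0.5728 -0.2163  0.0575]
5 [ 0.5826 -0.1729  0.0642]
```

```bash
python3 - <<'E'
from m import *
a=cv2.imread("pics/side0.png");b=cv2.imread("pics/top0.png")
for z in(.085,.081):
  def res(p):
    x,y,psi=p;u,r,n=frame(psi);C=np.array([x,y,z]);o=[]
    for nm,D in(("side",S),("top",T)):
        for k,v in D.items():
            t=k*np.pi/4;o.append(proj(nm,C+(.061 if k==0 else .059)*(np.cos(t)*u+np.sin(t)*r))-v)
    return np.concatenate(o)
  f=least_squares(res,[.62,-.21,.1]);x,y,psi=f.x;print(z,f.x.round(4),f.cost.round(2));
  u,r,n=frame(psi);C=np.array([x,y,z])
  for nm,im,roi in(("top",b,(376,180,24,24)),("side",a,(328,240,16,11))):
    x0,y0,w,h=roi;q=im[y0:y0+h,x0:x0+w].astype(float);s=q.min(2);
    # whiteness: bright & unsaturated
    yy,xx=np.mgrid[y0:y0+h,x0:x0+w]
    if nm=="top":
        m=s>75
    else:
        m=(q.min(2)>135)&((yy<252))&((xx>333))
    pts=np.c_[xx[m],yy[m]].astype(float)
    W=[onplane(nm,p,C+.052*n,n)-C for p in pts]
    W=np.array([[w_@u,w_@r] for w_ in W])*1000
    print(nm,len(pts),W.mean(0).round(1),"ang",np.degrees(np.arctan2(W.mean(0)[1],W.mean(0)[0])).round(1)); 
    vx=cv2.fitLine(W.astype(np.float32),cv2.DIST_L2,0,.01,.01).ravel();print("line dir",np.degrees(np.arctan2(vx[1],vx[0])).round(1), W.min(0).round(),W.max(0).round())
  # bystanders
tc=(236.2,172.0)
print("cap disc at z.14",onplane("top",tc,[0,0,.14]).round(4))
E
```

```text
0.085 [ 0.6247 -0.2093  0.1273] 0.38
top 17 [-13.  -14.1] ang -132.8
line dir 44.9 [-23. -24.] [-2. -3.]<stdin>:23: RuntimeWarning: Mean of empty slice.
  ret = ret.dtype.type(ret / rcount)
Traceback (most recent call last):
IndexError: invalid index to scalar variable.
```

```bash
python3 - <<'E'
from m import *
from scipy.spatial.transform import Rotation as Ro
a=cv2.imread("pics/side0.png");b=cv2.imread("pics/top0.png")
for z in(.085,.081):
  for cams in ("both","side","top"):
    def res(p):
        x,y,psi=p;u,r,n=frame(psi);C=np.array([x,y,z]);o=[]
        for nm,D in(("side",S),("top",T)):
            if cams not in("both",nm):continue
            for k,v in D.items():
                t=k*np.pi/4;o.append(proj(nm,C+(.061 if k==0 else .059)*(np.cos(t)*u+np.sin(t)*r))-v)
        return np.concatenate(o)
    f=least_squares(res,[.62,-.21,.1]);x,y,psi=f.x;print(z,cams,f.x.round(4),f.cost.round(2))
o=get_obs();w=o["eef_rot"];R=Ro.from_quat(np.r_[w[1:],w[0]]).as_matrix();print(R.round(3),o["q"][0])
c,s=np.cos(o["q"][0]),np.sin(o["q"][0]);rad=np.array([c,s,0]);tan=np.array([-s,c,0])
print("toolx rad/tan",R[:,0]@rad,R[:,0]@tan)
crop(a,320,230,60,50,10,"pics/c1.png")
E
```

```text
0.085 both [ 0.6247 -0.2093  0.1273] 0.38
0.085 side [ 0.6243 -0.2092  0.1324] 0.17
0.085 top [ 0.6248 -0.2093  0.1255] 0.16
0.081 both [ 0.6251 -0.209   0.1258] 2.47
0.081 side [ 0.6249 -0.2062  0.1331] 0.18
0.081 top [ 0.6253 -0.2102  0.1252] 0.19
[[ 0.425 -0.     0.905]
 [-0.905  0.002  0.425]
 [-0.002 -1.     0.   ]] -1.3383005566362078
toolx rad/tan 0.9788008836012573 0.2048082609207409
```

View pics/c1.png

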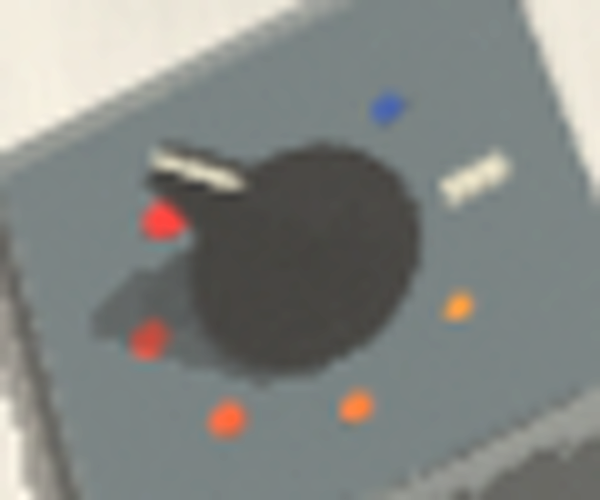

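The pointer sits at about 227°, which is step 5 (225°). The only black dial is at top pixel (387,184), and the only red winged cap is at (237,173). The look-alikes are the yellow bottle (474,262) and the purple beaker (350,249). With tool x at 135° clockwise from up-slope, a single grasp should cover the whole turn with q6 going from about +109° to −116°.

```bash
cat > go.py <<'E'
from m import *
from scipy.spatial.transform import Rotation as Ro
C=np.array([.625,-.2097,.082]);PSI=.1265
def cur():
    o=get_obs();w=o["eef_rot"];return o,np.array(o["eef_pos"]),Ro.from_quat(np.r_[w[1:],w[0]]).as_matrix()
def dialR(ang):  # tool x at ang deg clockwise from up-slope
    u,r,n=frame(PSI);t=np.radians(ang);x=np.cos(t)*u+np.sin(t)*r;return np.c_[x,-n,np.cross(x,-n)]
def downR(yaw):
    t=np.radians(yaw);x=np.array([np.cos(t),np.sin(t),0]);y=np.array([0,0,-1.]);return np.c_[x,y,np.cross(x,y)]
def rep(p,R):
    o,P,Q=cur();print("t",round(o["time_s"],2),"q",np.degrees(o["q"]).round(0).tolist(),"open",round(o["opening"],3),"F",np.round(o["wrist_force"],1),"T",np.round(o["torque"],2))
    print("shift mm (now axes)",(Q.T@(p-P)*1000).round(1),"turn deg",np.degrees(Ro.from_matrix(Q.T@R).as_rotvec()).round(1),"shift mm after turn",(R.T@(p-P)*1000).round(1))
def dialtcp(d): return C+(d/1000-grip_point_offset)*frame(PSI)[2]
E
python3 - <<'E'
from go import *
print(dialtcp(180)); rep(dialtcp(180),dialR(135))
E
```

```text
[ 0.54987932 -0.21925378  0.22441945]
t 0.1 q [-77.0, 10.0, 92.0, -0.0, 78.0, -12.0] open 0.996 F [0.6 0.5 0.6] T [-0.04  0.01 -0.04]
shift mm (now axes) [-142.4    6.4  404.5] turn deg [28.6 61.6  6.8] shift mm after turn [-394.7  165.5   27.3]
```

```bash
python3 -m jog '[[-9,0,25,0,0,0,-1],[-9,0,25,0,0,0,-1],[-9,0,25,0,0,0,-1],[-9,0,25,0,0,0,-1],[-9,0,25,0,0,0,-1],[-9,0,25,0,0,0,-1],[-9,0,25,0,0,0,-1],[-9,0,25,0,0,0,-1]]'
python3 -m jog '[[-9,0,25,0,0,0,-1],[-9,0,25,0,0,0,-1],[-9,0,25,0,0,0,-1],[-9,0,25,0,0,0,-1],[-9,0,25,0,0,0,-1],[-9,0,25,0,0,0,-1],[-9,0,25,0,0,0,-1],[-9,0,25,0,0,0,-1]]'
python3 -m jog '[[0,0,0,2.9,6.2,0.7,-1],[0,0,0,2.9,6.2,0.7,-1],[0,0,0,2.9,6.2,0.7,-1],[0,0,0,2.9,6.2,0.7,-1],[0,0,0,2.9,6.2,0.7,-1]]'
python3 -m jog '[[0,0,0,2.9,6.2,0.7,-1],[0,0,0,2.9,6.2,0.7,-1],[0,0,0,2.9,6.2,0.7,-1],[0,0,0,2.9,6.2,0.7,-1],[0,0,0,2.9,6.2,0.7,-1],[0,0,0,0,0,0,-1]]'
python3 - <<'E'
from go import *
rep(dialtcp(180),dialR(135))
for n in("side","top"): cv2.imwrite(f"pics/{n}1.png",camera(n))
E
```

```text
time_s: 0.77
eef_pos: [0.3954, -0.3691, 0.2309]
eef_rot: [0.597, -0.597, 0.379, -0.379]
wrist_force: [-0.2, 0.1, -0.1]
opening: 1.002
time_s: 1.43
eef_pos: [0.5458, -0.219, 0.2308]
eef_rot: [-0.597, 0.597, -0.379, 0.379]
wrist_force: [-0.4, -0.7, 0.3]
opening: 1.002
time_s: 1.85
eef_pos: [0.5452, -0.2201, 0.2309]
eef_rot: [0.554, -0.381, 0.493, -0.552]
wrist_force: [-0.0, 0.1, 0.2]
opening: 1.002
time_s: 2.35
eef_pos: [0.5437, -0.2191, 0.2296]
eef_rot: [-0.462, 0.134, -0.562, 0.673]
wrist_force: [0.3, -0.6, -0.3]
opening: 0.999
t 2.35 q [-46.0, -2.0, 110.0, 27.0, 57.0, 71.0] open 0.999 F [ 0.3 -0.6 -0.3] T [-0.    0.19  0.04]
shift mm (now axes) [-1.5  7.5  2.7] turn deg [-0.3 -0.7 -0.2] shift mm after turn [-1.4  7.5  2.8]
```

View pics/side1.png

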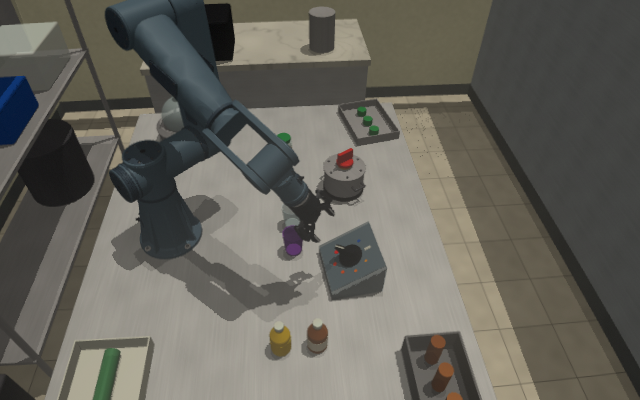

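View pics/top1.png

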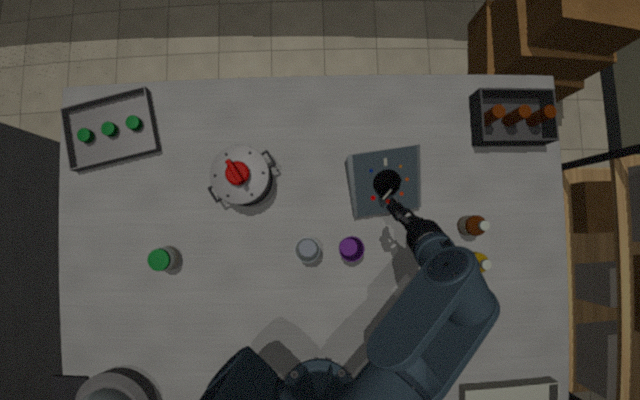

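```bash
python3 -m jog '[[-1.5,16,2.7,-0.3,-0.7,-0.2,-1],[0,16,0,0,0,0,-1],[0,16,0,0,0,0,-1],[0,16,0,0,0,0,-1],[0,16,0,0,0,0,-1],[0,16,0,0,0,0,-1],[0,0,0,0,0,0,-1]]'
python3 - <<'E'
from go import *
rep(dialtcp(32),dialR(135))
for n in("side","top"): cv2.imwrite(f"pics/{n}2.png",camera(n))
a=cv2.imread("pics/side2.png");b=cv2.imread("pics/top2.png")
A=np.hstack([cv2.resize(a[190:290,290:390],(400,400),interpolation=2),cv2.resize(b[145:245,340:440],(400,400),interpolation=2)]);cv2.imwrite("pics/c2.png",np.clip(A*1.5,0,255).astype(np.uint8))
E
```

```text
time_s: 3.03
eef_pos: [0.5926, -0.2139, 0.145]
eef_rot: [-0.466, 0.144, -0.561, 0.669]
wrist_force: [-0.3, -0.5, 0.8]
opening: 1.001
t 3.03 q [-41.0, 10.0, 108.0, 29.0, 47.0, 69.0] open 1.001 F [-0.3 -0.5  0.8] T [-0.03  0.3   0.01]
shift mm (now axes) [ 0.4 57.6 -0.3] turn deg [0.3 0.4 0. ] shift mm after turn [ 0.4 57.6 -0.6]
```

View pics/c2.png

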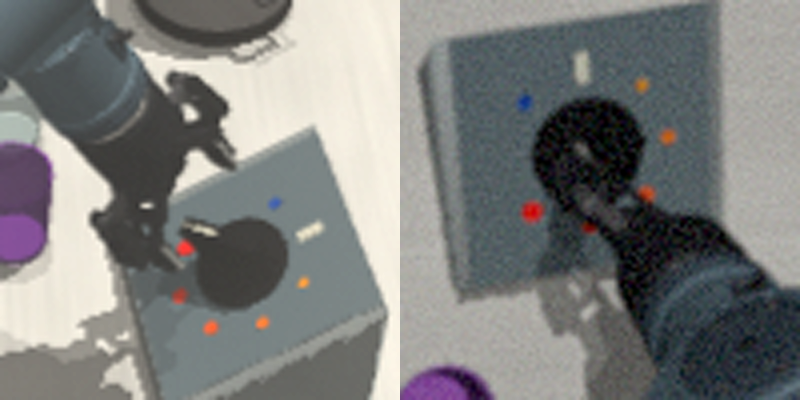

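```bash
python3 - <<'E'
from go import *
o,P,R=cur()
for s in(-1,1):
    for e in(.0425,.057):
        p=P+R@np.array([s*e,-.013,0])
        a,b=proj("side",p),proj("top",p);print(s,e,p.round(3),((a-[290,190])*4).round(),((b-[340,145])*4+[400,0]).round())
E
```

```text
-1 0.0425 [ 0.609 -0.182  0.173] [224. 168.] [572. 157.]
-1 0.057 [ 0.617 -0.171  0.178] [232. 152.] [555. 145.]
1 0.0425 [ 0.565 -0.249  0.145] [175. 261.] [666. 226.]
1 0.057 [ 0.557 -0.26   0.14 ] [167. 277.] [682. 237.]
```

```bash
python3 -m jog '[[0.4,11,-0.4,0.3,0.4,0,-1],[0,11,0,0,0,0,-1],[0,11,0,0,0,0,-1],[0,11,0,0,0,0,-1],[0,11,0,0,0,0,-1],[0,0,0,0,0,0,-1]]'
python3 -m jog '[[0,0,0,0,0,0,-0.2],[0,0,0,0,0,0,0.1],[0,0,0,0,0,0,0.3],[0,0,0,0,0,0,0.45]]'
python3 - <<'E'
from go import *
rep(dialtcp(32),dialR(135))
for n in("side","top"): cv2.imwrite(f"pics/{n}3.png",camera(n))
a=cv2.imread("pics/side3.png");b=cv2.imread("pics/top3.png")
A=np.hstack([cv2.resize(a[190:290,290:390],(400,400),interpolation=2),cv2.resize(b[145:245,340:440],(400,400),interpolation=2)]);cv2.imwrite("pics/c3.png",np.clip(A*1.5,0,255).astype(np.uint8))
E
```

```text
time_s: 3.63
eef_pos: [0.6177, -0.2112, 0.0968]
eef_rot: [-0.463, 0.139, -0.56, 0.672]
wrist_force: [-0.7, -0.1, 0.2]
opening: 0.998
time_s: 3.97
eef_pos: [0.6183, -0.2124, 0.1]
eef_rot: [-0.464, 0.138, -0.559, 0.673]
wrist_force: [-0.2, 0.8, 0.4]
opening: 0.452
t 3.97 q [-39.0, 16.0, 107.0, 31.0, 41.0, 68.0] open 0.452 F [-0.2  0.8  0.4] T [ 0.01  0.24 -0.05]
shift mm (now axes) [ 0.3  5.9 -2.9] turn deg [-0.4 -0.1  0. ] shift mm after turn [ 0.3  5.9 -2.9]
```

View pics/c3.png

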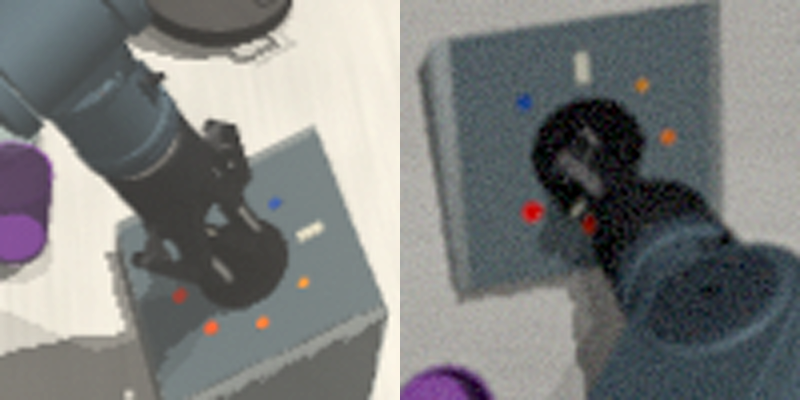

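```bash
python3 -m jog '[[0,0,0,0,0,0,0.45],[0,0,0,0,0,0,0.45]]'
python3 - <<'E'
from go import *
rep(dialtcp(32),dialR(135))
E
python3 -m jog '[[0,0,0,0,0,0,0.5],[0,0,0,0,0,0,0.55],[0,0,0,0,0,0,0.6]]'
python3 - <<'E'
from go import *
rep(dialtcp(32),dialR(135))
E
```

```text
time_s: 4.23
eef_pos: [0.6181, -0.2122, 0.0995]
eef_rot: [-0.464, 0.138, -0.559, 0.673]
wrist_force: [0.1, -0.2, -0.0]
opening: 0.275
t 4.23 q [-39.0, 16.0, 107.0, 31.0, 41.0, 68.0] open 0.275 F [ 0.1 -0.2 -0. ] T [-0.06  0.25  0.03]
shift mm (now axes) [ 0.2  5.5 -2.5] turn deg [-0.4 -0.1  0. ] shift mm after turn [ 0.2  5.6 -2.5]
time_s: 4.48
eef_pos: [0.618, -0.2121, 0.0993]
eef_rot: [-0.464, 0.138, -0.559, 0.673]
wrist_force: [-0.6, 0.0, 0.3]
opening: 0.202
t 4.48 q [-39.0, 17.0, 107.0, 31.0, 41.0, 68.0] open 0.202 F [-0.6  0.   0.3] T [ 0.04  0.22 -0.01]
shift mm (now axes) [ 0.2  5.3 -2.3] turn deg [-0.3 -0.1  0. ] shift mm after turn [ 0.2  5.3 -2.3]
```

```bash
python3 -m jog '[[0.2,2.5,-2.3,-0.3,0,0,0.6],[0,0,0,0,0,0,0.6]]'
python3 - <<'E'
from go import *
rep(dialtcp(32),dialR(135))
E
python3 -m jog '[[0,0,0,0,0,0,0.8],[0,0,0,0,0,0,1],[0,0,0,0,0,0,1],[0,0,0,0,0,0,1]]'
python3 - <<'E'
from go import *
rep(dialtcp(32),dialR(135))
E
```

```text
time_s: 4.65
eef_pos: [0.6175, -0.2104, 0.096]
eef_rot: [-0.463, 0.139, -0.561, 0.672]
wrist_force: [1.6, 0.9, -0.6]
opening: 0.204
t 4.65 q [-39.0, 17.0, 107.0, 31.0, 41.0, 68.0] open 0.204 F [ 1.6  0.9 -0.6] T [0.04 0.11 0.05]
shift mm (now axes) [0.1 2.6 0.2] turn deg [-0.  -0.1 -0. ] shift mm after turn [0.1 2.6 0.2]
time_s: 4.98
eef_pos: [0.6176, -0.2101, 0.0962]
eef_rot: [-0.464, 0.139, -0.561, 0.671]
wrist_force: [2.7, 4.7, 2.1]
opening: 0.18
t 4.98 q [-39.0, 17.0, 107.0, 31.0, 41.0, 68.0] open 0.18 F [2.7 4.7 2.1] T [ 0.58 -0.29  0.26]
shift mm (now axes) [0.5 2.7 0.2] turn deg [ 0.  -0.1 -0. ] shift mm after turn [0.5 2.7 0.2]
```

```bash
python3 -m jog '[[0,0,0,0,-5,0,1],[0,0,0,0,-5,0,1],[0,0,0,0,-5,0,1],[0,0,0,0,-5,0,1],[0,0,0,0,-5,0,1],[0,0,0,0,-5,0,1],[0,0,0,0,-5,0,1],[0,0,0,0,-5,0,1]]'
python3 - <<'E'
from go import *
rep(dialtcp(34.7),dialR(95))
E
```

```text
time_s: 5.65
eef_pos: [0.6178, -0.2099, 0.0963]
eef_rot: [0.628, -0.362, 0.367, -0.582]
wrist_force: [3.4, 6.1, 2.2]
opening: 0.179
t 5.65 q [-39.0, 17.0, 107.0, 31.0, 41.0, 27.0] open 0.179 F [3.4 6.1 2.2] T [ 0.73 -0.45  0.29]
shift mm (now axes) [ 0.8  0.  -0.3] turn deg [-0.   0.1 -0. ] shift mm after turn [ 0.8  0.  -0.3]
```

Low force and exact tracking, so I'll carry on. 185° remain.

```bash
for i in 1 ; do python3 -m jog '[[0,0,0,0,-5,0,1],[0,0,0,0,-5,0,1],[0,0,0,0,-5,0,1],[0,0,0,0,-5,0,1],[0,0,0,0,-5,0,1],[0,0,0,0,-5,0,1],[0,0,0,0,-5,0,1],[0,0,0,0,-5,0,1]]'; done
python3 -m jog '[[0,0,0,0,-5,0,1],[0,0,0,0,-5,0,1],[0,0,0,0,-5,0,1],[0,0,0,0,-5,0,1],[0,0,0,0,-5,0,1],[0,0,0,0,-5,0,1],[0,0,0,0,-5,0,1],[0,0,0,0,-5,0,1]]'
python3 - <<'E'
from go import *
rep(dialtcp(34.7),dialR(15))
for n in("side","top"): cv2.imwrite(f"pics/{n}4.png",camera(n))
a=cv2.imread("pics/side4.png");b=cv2.imread("pics/top4.png")
A=np.hstack([cv2.resize(a[190:290,290:390],(400,400),interpolation=2),cv2.resize(b[145:245,340:440],(400,400),interpolation=2)]);cv2.imwrite("pics/c4.png",np.clip(A*1.5,0,255).astype(np.uint8))
E
```

```text
time_s: 6.32
eef_pos: [0.6177, -0.2095, 0.0963]
eef_rot: [0.716, -0.539, 0.13, -0.423]
wrist_force: [2.9, 7.1, 2.8]
opening: 0.178
time_s: 6.98
eef_pos: [0.6175, -0.2093, 0.0962]
eef_rot: [0.718, -0.651, -0.122, -0.213]
wrist_force: [0.0, 6.9, 3.8]
opening: 0.182
t 6.98 q [-39.0, 17.0, 107.0, 31.0, 41.0, -53.0] open 0.182 F [0.  6.9 3.8] T [ 0.94 -0.35  0.55]
shift mm (now axes) [ 0.2  0.  -1.3] turn deg [-0.1  0.1 -0. ] shift mm after turn [ 0.2  0.  -1.3]
```

View pics/c4.png

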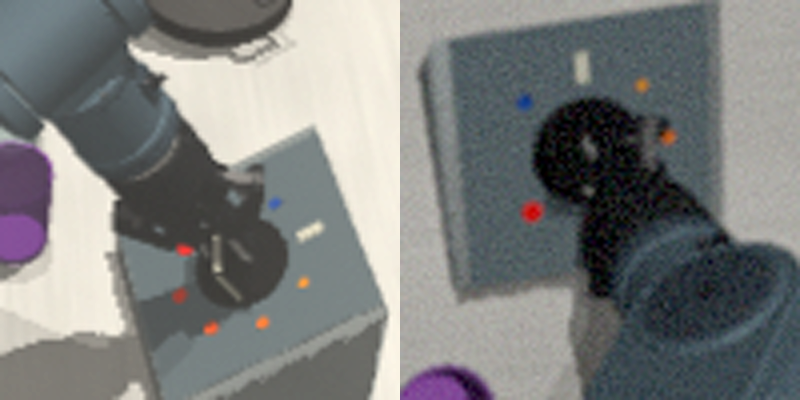

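```bash
python3 -m jog '[[0,0,0,0,-7,0,1],[0,0,0,0,-7,0,1],[0,0,0,0,-7,0,1],[0,0,0,0,-7,0,1],[0,0,0,0,-7,0,1],[0,0,0,0,-7,0,1],[0,0,0,0,-7,0,1],[0,0,0,0,-7,0,1]]'
python3 -m jog '[[0,0,0,0,-7,0,1],[0,0,0,0,-7,0,1],[0,0,0,0,-7,0,1],[0,0,0,0,-6,0,1],[0,0,0,0,-5,0,1],[0,0,0,0,-4,0,1],[0,0,0,0,0,0,1]]'
python3 - <<'E'
from go import *
rep(dialtcp(34.7),dialR(-90))
for n in("side","top"): cv2.imwrite(f"pics/{n}5.png",camera(n))
a=cv2.imread("pics/side5.png");b=cv2.imread("pics/top5.png")
A=np.hstack([cv2.resize(a[190:290,290:390],(400,400),interpolation=2),cv2.resize(b[145:245,340:440],(400,400),interpolation=2)]);cv2.imwrite("pics/c5.png",np.clip(A*1.5,0,255).astype(np.uint8))
E
```

```text
time_s: 7.75
eef_pos: [0.6171, -0.2094, 0.096]
eef_rot: [-0.576, 0.675, 0.445, -0.118]
wrist_force: [-1.4, 6.2, 3.9]
opening: 0.177
time_s: 8.33
eef_pos: [0.617, -0.2097, 0.0959]
eef_rot: [-0.411, 0.606, 0.601, -0.321]
wrist_force: [-2.7, 5.7, 3.9]
opening: 0.178
t 8.33 q [-39.0, 17.0, 107.0, 31.0, 41.0, -145.0] open 0.178 F [-2.7  5.7  3.9] T [0.81 0.02 0.6 ]
shift mm (now axes) [-0.9  0.  -0.7] turn deg [ -0.1 -12.9   0.1] shift mm after turn [-1.   0.  -0.5]
```

View pics/c5.png

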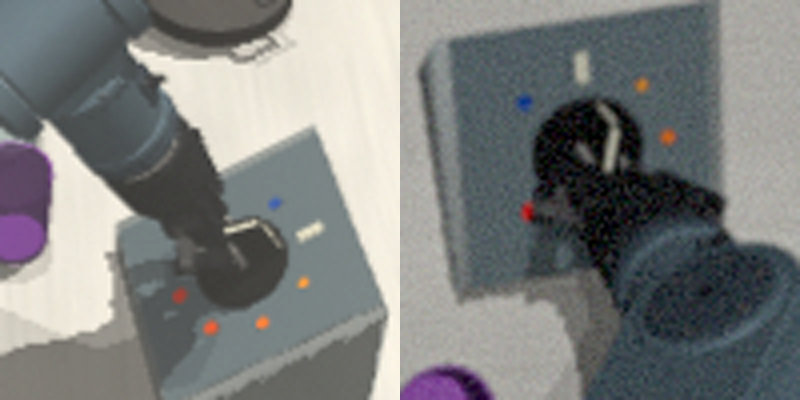

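```bash
python3 -m jog '[[0,0,0,0,-5,0,1],[0,0,0,0,-5,0,1],[0,0,0,0,-2.9,0,1],[0,0,0,0,0,0,1],[0,0,0,0,0,0,1]]'
python3 - <<'E'
from go import *
rep(dialtcp(34.7),dialR(-90))
for n in("side","top"): cv2.imwrite(f"pics/{n}6.png",camera(n))
a=cv2.imread("pics/side6.png");b=cv2.imread("pics/top6.png")
A=np.hstack([cv2.resize(a[190:290,290:390],(400,400),interpolation=2),cv2.resize(b[145:245,340:440],(400,400),interpolation=2)]);cv2.imwrite("pics/c6.png",np.clip(A*1.5,0,255).astype(np.uint8))
# predicted pointer line at angle 0: top of bar
u,r,n=frame(PSI)
for t in(-10,0,10):
  c,s=np.cos(np.radians(t)),np.sin(np.radians(t))
  print(t,[[((proj("side",C+k*(c*u+s*r)+.052*n)-[290,190])*4).round(),((proj("top",C+k*(c*u+s*r)+.052*n)-[340,145])*4+[400,0]).round()] for k in(.01,.037)])
E
```

```text
time_s: 8.85
eef_pos: [0.617, -0.2098, 0.0959]
eef_rot: [-0.342, 0.567, 0.643, -0.385]
wrist_force: [-1.7, 4.8, 4.7]
opening: 0.185
t 8.85 q [-39.0, 17.0, 107.0, 31.0, 41.0, -157.0] open 0.185 F [-1.7  4.8  4.7] T [0.8  0.13 0.47]
shift mm (now axes) [-1.   0.  -0.5] turn deg [-0.  -0.2  0.1] shift mm after turn [-1.   0.  -0.5]
-10 [[array([226., 228.]), array([601., 163.])], [array([254., 208.]), array([592., 127.])]]
0 [[array([226., 229.]), array([604., 162.])], [array([257., 214.]), array([602., 125.])]]
10 [[array([227., 231.]), array([606., 162.])], [array([258., 221.]), array([611., 124.])]]
```

View pics/c6.png

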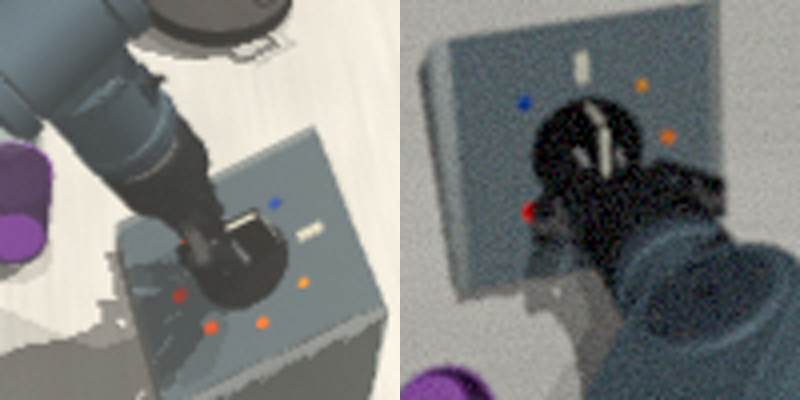

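The pointer now runs (604,170) to (604,127) in the top crop and (228,227) to (257,214) in the side crop, which matches the lines predicted for 0°. I'll release and back out.

```bash
python3 -m jog '[[0,0,0,0,0,0,0.6],[0,0,0,0,0,0,0.3],[0,0,0,0,0,0,0],[0,0,0,0,0,0,-0.5],[0,0,0,0,0,0,-1],[0,0,0,0,0,0,-1],[0,0,0,0,0,0,-1]]'
python3 -m jog '[[0,-10,0,0,0,0,-1],[0,-20,0,0,0,0,-1],[0,-20,0,0,0,0,-1],[0,-20,0,0,0,0,-1],[0,-20,0,0,0,0,-1],[0,-20,0,0,0,0,-1],[0,-20,0,0,0,0,-1],[0,-20,0,0,0,0,-1]]'
python3 - <<'E'
from go import *
rep(dialtcp(34.7),dialR(-90))
for n in("side","top"): cv2.imwrite(f"pics/{n}7.png",camera(n))
a=cv2.imread("pics/side7.png");b=cv2.imread("pics/top7.png")
A=np.hstack([cv2.resize(a[190:290,290:390],(400,400),interpolation=2),cv2.resize(b[145:245,340:440],(400,400),interpolation=2)]);cv2.imwrite("pics/c7.png",np.clip(A*1.5,0,255).astype(np.uint8))
E
```

```text
time_s: 9.53
eef_pos: [0.6174, -0.2109, 0.0962]
eef_rot: [-0.342, 0.568, 0.642, -0.385]
wrist_force: [-0.2, -0.0, -0.5]
opening: 0.996
time_s: 10.2
eef_pos: [0.5468, -0.2195, 0.2301]
eef_rot: [-0.341, 0.568, 0.642, -0.385]
wrist_force: [-0.5, -0.8, -0.6]
opening: 0.998
t 10.2 q [-46.0, -2.0, 110.0, 26.0, 57.0, -154.0] open 0.998 F [-0.5 -0.8 -0.6] T [-0.03  0.21 -0.01]
shift mm (now axes) [ 1.000e-01  1.518e+02 -0.000e+00] turn deg [ 0.  -0.2 -0.1] shift mm after turn [-1.000e-01  1.518e+02 -0.000e+00]
```

View pics/c7.png

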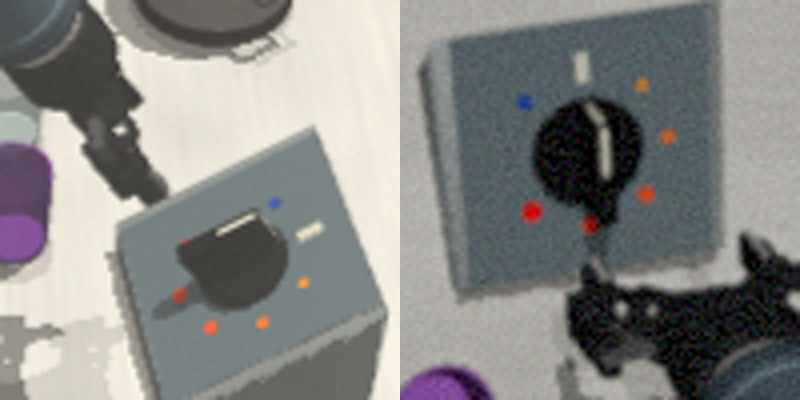

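View pics/top7.png

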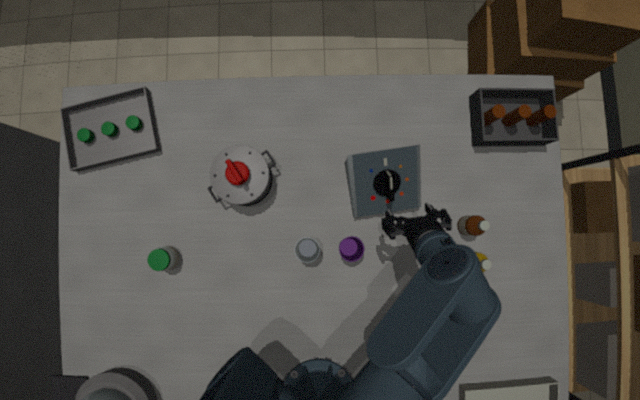

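```bash
python3 - <<'E'
from go import *
a=cv2.imread("pics/side7.png");b=cv2.imread("pics/top7.png")
A=np.hstack([cv2.resize(a[140:175,325:365],(400,350),interpolation=2),cv2.resize(b[155:190,217:257],(400,350),interpolation=2)]);cv2.imwrite("pics/c8.png",np.clip(A*1.5,0,255).astype(np.uint8))
E
```

```text
(no output)
```

View pics/c8.png

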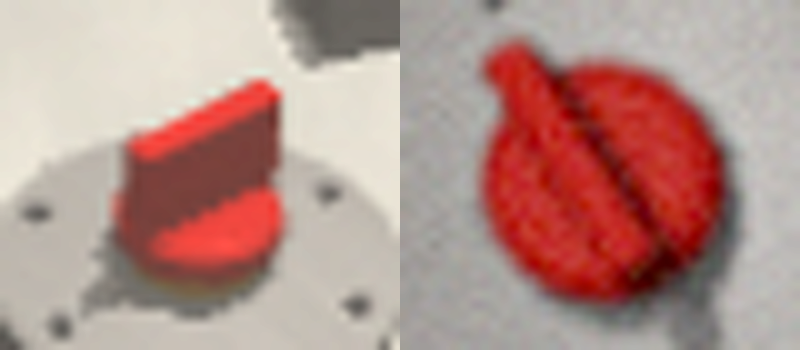

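```bash
python3 - <<'E'
from go import *
e=[onplane("side",(338.45,155.15),[0,0,.184]),onplane("side",(351.95,148.25),[0,0,.184])]
f=[onplane("top",(227.55,159.55),[0,0,.184]),onplane("top",(241.35,181.35),[0,0,.184])]
for g in(e,f):
    d=g[1]-g[0];print(g[0].round(4),g[1].round(4),"mid",((g[0]+g[1])/2).round(4),"L",np.linalg.norm(d).round(4),"yaw",np.degrees(np.arctan2(d[1],d[0])).round(1))
print("tri",tri((338.45,155.15),(227.55,159.55)),tri((338.45,155.15),(241.35,181.35)),tri((351.95,148.25),(227.55,159.55)))
print("disc",onplane("top",(237.05,172.65),[0,0,.143]))
b=cv2.imread("pics/top7.png");hsv=cv2.cvtColor(b,cv2.COLOR_BGR2HSV)
roi=np.zeros(b.shape[:2],np.uint8);cv2.circle(roi,(240,176),48,255,-1)
m=((b.astype(float).min(2)>95)|((hsv[...,1]>120)&((hsv[...,0]<10)|(hsv[...,0]>170)))).astype(np.uint8)*255&roi
print(b[176,215],b[230,180],b[150,300])
E
```

```text
[0.6272 0.1823 0.184 ] [0.6827 0.219  0.184 ] mid [0.6549 0.2006 0.184 ] L 0.0665 yaw 33.5
[0.6823 0.2135 0.184 ] [0.6254 0.179  0.184 ] mid [0.6538 0.1962 0.184 ] L 0.0665 yaw -148.8
tri [0.65909238 0.21760244 0.1597991 ] [0.62581004 0.17833162 0.18723173] [0.68135434 0.21226962 0.18940988]
disc [0.65391947 0.19765685 0.143     ]
[63 64 66] [113 118 114] [113 118 118]
```

```bash
cat >> go.py <<'E'
CAP=np.array([.6542,.1972])
def captcp(z): return np.r_[CAP,z-grip_point_offset]
E
python3 - <<'E'
from go import *
rep(np.array([.547,-.22,.27]),downR(97)); rep(captcp(.27),downR(97))
E
```

```text
t 10.3 q [-46.0, -2.0, 110.0, 26.0, 57.0, -154.0] open 1.002 F [-0.1 -0.2  0.5] T [-0.02  0.3   0.05]
shift mm (now axes) [  1.1 -33.1 -16.8] turn deg [28.2  0.  -0.2] shift mm after turn [  1.2 -37.1   0.9]
t 10.3 q [-46.0, -2.0, 110.0, 26.0, 57.0, -154.0] open 1.002 F [-0.1 -0.2  0.5] T [-0.02  0.3   0.05]
shift mm (now axes) [ 402.3   56.3 -147. ] turn deg [28.2  0.  -0.2] shift mm after turn [ 402.2  -18.4 -156.4]
```

```bash
python3 -m jog '[[0,-10,0,7.05,0,0,-1],[0,-10,0,7.05,0,0,-1],[0,-10,0,7.05,0,0,-1],[0,-10,0,7.05,0,0,-1],[0,0,0,0,0,0,-1]]'
python3 - <<'E'
from go import *
rep(captcp(.28),downR(97))
E
```

```text
time_s: 10.72
eef_pos: [0.5387, -0.2211, 0.2681]
eef_rot: [0.469, -0.467, -0.529, 0.532]
wrist_force: [-0.0, 0.5, 0.4]
opening: 0.997
t 10.72 q [-34.0, 10.0, 88.0, -0.0, 82.0, -131.0] open 0.997 F [-0.   0.5  0.4] T [ 0.01 -0.02 -0.01]
shift mm (now axes) [ 400.7    5.5 -166.7] turn deg [-0.3  0.1 -0.1] shift mm after turn [ 401.1    6.8 -165.6]
```

```bash
python3 -m jog '[[0,0,0,0,7,0,-1],[0,0,0,0,7,0,-1],[0,0,0,0,7,0,-1],[0,0,0,0,7,0,-1],[0,0,0,0,7,0,-1],[0,0,0,0,7,0,-1],[0,0,0,0,7,0,-1],[0,0,0,0,7,0,-1]]'
python3 -m jog '[[0,0,0,0,7,0,-1],[0,0,0,0,7,0,-1],[0,0,0,0,7,0,-1],[0,0,0,0,7,0,-1],[0,0,0,0,7,0,-1],[0,0,0,0,7,0,-1],[0,0,0,0,7,0,-1],[0,0,0,0,7,0,-1]]'
python3 -m jog '[[0,0,0,0,7,0,-1],[0,0,0,0,7,0,-1],[0,0,0,0,7,0,-1],[0,0,0,0,7,0,-1],[0,0,0,0,7,0,-1],[0,0,0,0,7,0,-1],[0,0,0,0,0,0,-1]]'
python3 - <<'E'
from go import *
rep(captcp(.28),downR(-58))
E
```

```text
time_s: 11.38
eef_pos: [0.5352, -0.2206, 0.265]
eef_rot: [0.664, -0.662, -0.245, 0.246]
wrist_force: [1.1, 0.1, -0.6]
opening: 1.004
time_s: 12.05
eef_pos: [0.5352, -0.2206, 0.265]
eef_rot: [0.702, -0.7, 0.095, -0.093]
wrist_force: [-1.7, -0.1, 0.1]
opening: 0.998
time_s: 12.63
eef_pos: [0.5352, -0.2206, 0.2651]
eef_rot: [0.621, -0.62, 0.34, -0.337]
wrist_force: [0.2, 0.2, 0.2]
opening: 0.998
t 12.63 q [-34.0, 9.0, 89.0, 0.0, 82.0, 23.0] open 0.998 F [0.2 0.2 0.2] T [0.   0.04 0.01]
shift mm (now axes) [-286.8    4.6  326.3] turn deg [ 0.   0.8 -0.2] shift mm after turn [-291.3    3.8  322.4]
```

```bash
python3 -m jog '[[-18,0,20.4,0,0.8,0,-1],[-18,0,20.4,0,0,0,-1],[-18,0,20.4,0,0,0,-1],[-18,0,20.4,0,0,0,-1],[-18,0,20.4,0,0,0,-1],[-18,0,20.4,0,0,0,-1],[-18,0,20.4,0,0,0,-1],[-18,0,20.4,0,0,0,-1]]'
python3 -m jog '[[-18,0,20.4,0,0,0,-1],[-18,0,20.4,0,0,0,-1],[-18,0,20.4,0,0,0,-1],[-18,0,20.4,0,0,0,-1],[-18,0,20.4,0,0,0,-1],[-18,0,20.4,0,0,0,-1],[-18,0,20.4,0,0,0,-1]]'
python3 -m jog '[[-18,0,20,0,0,0,-1],[0,0,0,0,0,0,-1],[0,0,0,0,0,0,-1]]'
python3 - <<'E'
from go import *
rep(captcp(.172),downR(-58))
for n in("side","top"): cv2.imwrite(f"pics/{n}9.png",camera(n))
a=cv2.imread("pics/side9.png");b=cv2.imread("pics/top9.png")
A=np.hstack([cv2.resize(a[100:200,295:395],(400,400),interpolation=2),cv2.resize(b[125:225,190:290],(400,400),interpolation=2)]);cv2.imwrite("pics/c9.png",np.clip(A*1.5,0,255).astype(np.uint8))
o,P,R=cur()
for s in(-1,1):
    p=P+R@np.array([s*.0425,-.013,0]);print(((proj("side",p)-[295,100])*4).round(),((proj("top",p)-[190,125])*4+[400,0]).round())
E
```

```text
time_s: 13.3
eef_pos: [0.5965, -0.0106, 0.2656]
eef_rot: [0.62, -0.62, 0.341, -0.339]
wrist_force: [-0.8, 0.3, 1.1]
opening: 0.999
time_s: 13.88
eef_pos: [0.6501, 0.1719, 0.2654]
eef_rot: [0.62, -0.62, 0.342, -0.339]
wrist_force: [1.0, 0.2, 0.4]
opening: 0.999
time_s: 14.13
eef_pos: [0.6571, 0.1978, 0.2652]
eef_rot: [-0.62, 0.62, -0.341, 0.338]
wrist_force: [0.4, 0.6, -0.1]
opening: 1.0
t 14.13 q [7.0, 23.0, 72.0, 0.0, 85.0, 64.0] open 1.0 F [ 0.4  0.6 -0.1] T [-0.03 -0.03 -0.01]
shift mm (now axes) [ -0.6 111.9  -2.5] turn deg [ 0.2  0.6 -0.2] shift mm after turn [ -1.  111.9  -2.8]
[179. 105.] [482. 193.]
[240. 151.] [606. 110.]
```

View pics/c9.png

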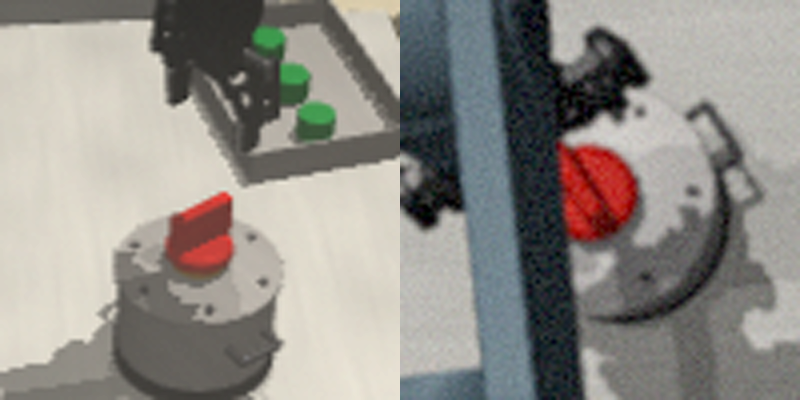

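```bash
python3 -m jog '[[-0.6,16,-2.6,0,0.6,0,-1],[0,16,0,0,0,0,-1],[0,16,0,0,0,0,-1],[0,16,0,0,0,0,-1],[0,16,0,0,0,0,-1],[0,16,0,0,0,0,-1],[0,14,0,0,0,0,-1],[0,0,0,0,0,0,-1]]'
python3 -m jog '[[0,0,0,0,0,0,-0.2],[0,0,0,0,0,0,0.1],[0,0,0,0,0,0,0.3],[0,0,0,0,0,0,0.4],[0,0,0,0,0,0,0.4]]'
python3 - <<'E'
from go import *
rep(captcp(.172),downR(-58))
for n in("side","top"): cv2.imwrite(f"pics/{n}10.png",camera(n))
a=cv2.imread("pics/side10.png")
A=cv2.resize(a[120:190,310:380],(560,560),interpolation=2);cv2.imwrite("pics/c10.png",np.clip(A*1.5,0,255).astype(np.uint8))
E
```

```text
time_s: 14.9
eef_pos: [0.6526, 0.1942, 0.1526]
eef_rot: [-0.616, 0.619, -0.348, 0.342]
wrist_force: [-1.0, -0.4, -0.6]
opening: 1.0
time_s: 15.32
eef_pos: [0.6553, 0.1959, 0.1576]
eef_rot: [0.617, -0.617, 0.346, -0.344]
wrist_force: [-1.1, 0.3, -0.4]
opening: 0.309
t 15.32 q [7.0, 28.0, 78.0, 0.0, 74.0, 65.0] open 0.309 F [-1.1  0.3 -0.4] T [-0.02  0.01 -0.02]
shift mm (now axes) [-1.7  4.3 -0.3] turn deg [ 0.  -0.4 -0.1] shift mm after turn [-1.7  4.3 -0.2]
```

View pics/c10.png

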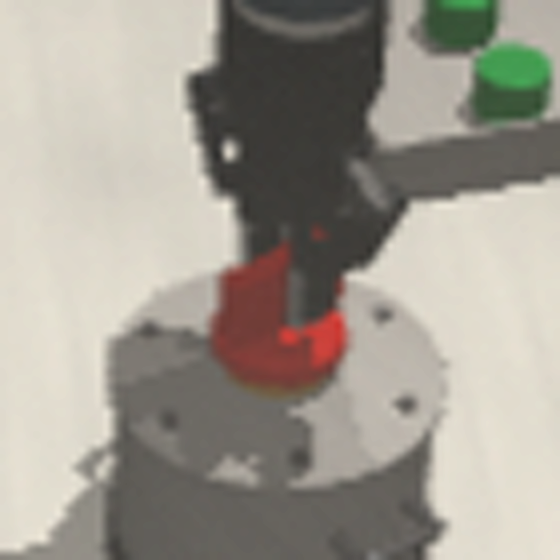

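```bash
python3 -m jog '[[-1.7,3.5,0,0,-0.4,0,0.4],[0,0,0,0,0,0,0.5],[0,0,0,0,0,0,0.6]]'
python3 - <<'E'
from go import *
rep(captcp(.172),downR(-58))
E
python3 -m jog '[[0,0,0,0,0,0,0.7],[0,0,0,0,0,0,0.8],[0,0,0,0,0,0,1],[0,0,0,0,0,0,1],[0,0,0,0,0,0,1]]'
python3 - <<'E'
from go import *
rep(captcp(.172),downR(-58))
E
```

```text
time_s: 15.67
eef_pos: [0.6526, 0.1986, 0.1524]
eef_rot: [-0.619, 0.619, -0.345, 0.34]
wrist_force: [-2.2, 2.9, -1.2]
opening: 0.2
t 15.67 q [7.0, 28.0, 79.0, 0.0, 74.0, 65.0] open 0.2 F [-2.2  2.9 -1.2] T [ 0.43  0.26 -0.  ]
shift mm (now axes) [ 2.  -0.9  0.6] turn deg [ 0.2  0.1 -0.3] shift mm after turn [ 2.  -0.9  0.6]
time_s: 16.08
eef_pos: [0.6522, 0.1992, 0.1526]
eef_rot: [-0.619, 0.619, -0.345, 0.34]
wrist_force: [-5.4, 5.8, 1.7]
opening: 0.169
t 16.08 q [7.0, 28.0, 79.0, 0.0, 74.0, 65.0] open 0.169 F [-5.4  5.8  1.7] T [ 0.71  0.69 -0.36]
shift mm (now axes) [ 2.7 -0.7  0.6] turn deg [ 0.2  0.1 -0.4] shift mm after turn [ 2.7 -0.7  0.6]
```

```bash
python3 -m jog '[[-0.7,0,0,0,0,0,1],[0,0,0,0,0,0,1]]'
python3 - <<'E'
from go import *
rep(captcp(.172),downR(-58))
E
python3 -m jog '[[0,0,0,0,-1.5,0,1],[0,0,0,0,-1.5,0,1],[0,0,0,0,0,0,1]]'
python3 - <<'E'
from go import *
rep(captcp(.172),downR(-55))
E
```

```text
time_s: 16.25
eef_pos: [0.6522, 0.1993, 0.1526]
eef_rot: [-0.618, 0.619, -0.345, 0.34]
wrist_force: [-4.1, 4.8, 0.5]
opening: 0.168
t 16.25 q [7.0, 28.0, 79.0, 0.0, 74.0, 65.0] open 0.168 F [-4.1  4.8  0.5] T [ 0.48  0.58 -0.32]
shift mm (now axes) [ 2.8 -0.7  0.6] turn deg [ 0.2  0.1 -0.3] shift mm after turn [ 2.8 -0.7  0.6]
time_s: 16.5
eef_pos: [0.6523, 0.1992, 0.1527]
eef_rot: [0.627, -0.627, 0.329, -0.324]
wrist_force: [-4.4, 4.8, 2.0]
opening: 0.164
t 16.5 q [7.0, 28.0, 79.0, 0.0, 74.0, 62.0] open 0.164 F [-4.4  4.8  2. ] T [ 0.62  0.62 -1.81]
shift mm (now axes) [ 2.8 -0.6  0.4] turn deg [ 0.2 -0.1 -0.4] shift mm after turn [ 2.8 -0.6  0.4]
```

Turning anticlockwise raises the torque to −1.8 Nm, far above 0.12, so that is the hard stop. I'll try clockwise.

```bash
python3 -m jog '[[0,0,0,0,1.5,0,1],[0,0,0,0,1.5,0,1],[0,0,0,0,2,0,1],[0,0,0,0,0,0,1]]'
python3 - <<'E'
from go import *
rep(captcp(.172),downR(-60))
E
python3 -m jog '[[0,0,0,0,2,0,1],[0,0,0,0,2,0,1],[0,0,0,0,2,0,1],[0,0,0,0,0,0,1]]'
python3 - <<'E'
from go import *
rep(captcp(.172),downR(-66))
E
```

```text
time_s: 16.83
eef_pos: [0.6522, 0.1993, 0.1527]
eef_rot: [-0.612, 0.613, -0.356, 0.351]
wrist_force: [-4.4, 5.2, 1.8]
opening: 0.161
t 16.83 q [7.0, 28.0, 79.0, 0.0, 74.0, 67.0] open 0.161 F [-4.4  5.2  1.8] T [0.6  0.62 0.05]
shift mm (now axes) [ 2.8 -0.6  0.7] turn deg [ 0.2 -0.  -0.3] shift mm after turn [ 2.8 -0.6  0.7]
time_s: 17.17
eef_pos: [0.6521, 0.1996, 0.153]
eef_rot: [-0.593, 0.593, -0.387, 0.383]
wrist_force: [-6.2, 6.1, 3.8]
opening: 0.167
t 17.17 q [7.0, 28.0, 79.0, 0.0, 74.0, 73.0] open 0.167 F [-6.2  6.1  3.8] T [ 0.68  0.76 -0.07]
shift mm (now axes) [ 3.  -0.4  1. ] turn deg [ 0.3 -0.  -0.3] shift mm after turn [ 3.  -0.3  1. ]
```

Clockwise gives freely (torque about 0, cap lifting), so the thread is left-handed. I'll keep turning clockwise and follow the rise.

```bash
python3 -m jog '[[0,-0.6,0,0,6,0,1],[0,-0.3,0,0,6,0,1],[0,-0.3,0,0,6,0,1],[0,-0.3,0,0,6,0,1],[0,-0.3,0,0,6,0,1],[0,-0.3,0,0,6,0,1],[0,-0.3,0,0,6,0,1],[0,0,0,0,0,0,1]]'
python3 - <<'E'
from go import *
rep(captcp(.174),downR(-108))
E
python3 -m jog '[[0,-0.3,0,0,6,0,1],[0,-0.3,0,0,6,0,1],[0,-0.3,0,0,6,0,1],[0,-0.3,0,0,6,0,1],[0,-0.3,0,0,6,0,1],[0,-0.3,0,0,6,0,1],[0,-0.3,0,0,6,0,1],[0,-0.3,0,0,6,0,1]]'
python3 - <<'E'
from go import *
rep(captcp(.176),downR(-156))
for n in("side","top"): cv2.imwrite(f"pics/{n}11.png",camera(n))
a=cv2.imread("pics/side11.png")
A=cv2.resize(a[120:190,310:380],(560,560),interpolation=2);cv2.imwrite("pics/c11.png",np.clip(A*1.5,0,255).astype(np.uint8))
E
```

```text
time_s: 17.83
eef_pos: [0.6519, 0.2013, 0.1551]
eef_rot: [0.414, -0.415, 0.576, -0.57]
wrist_force: [-4.3, 11.4, 0.4]
opening: 0.165
t 17.83 q [7.0, 28.0, 79.0, 0.0, 74.0, 115.0] open 0.165 F [-4.3 11.4  0.4] T [ 1.6   0.67 -0.1 ]
shift mm (now axes) [ 3.2 -0.3  3.5] turn deg [ 0.4 -0.2 -0.2] shift mm after turn [ 3.2 -0.2  3.4]
time_s: 18.5
eef_pos: [0.6532, 0.2028, 0.1575]
eef_rot: [0.146, -0.147, 0.695, -0.689]
wrist_force: [2.9, 16.3, -2.7]
opening: 0.166
t 18.5 q [7.0, 28.0, 79.0, 1.0, 74.0, 163.0] open 0.166 F [ 2.9 16.3 -2.7] T [ 2.67 -0.41  0.14]
shift mm (now axes) [1.3 0.1 5.5] turn deg [ 0.5 -0.1 -0.1] shift mm after turn [1.3 0.2 5.5]
```

View pics/c11.png

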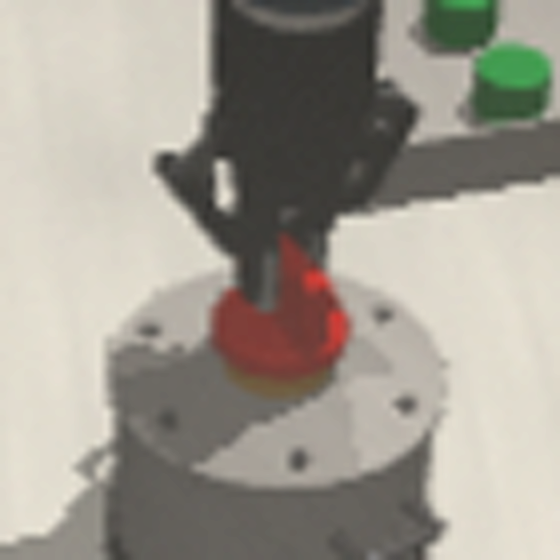

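```bash
python3 -m jog '[[0,0,0,0,0,0,0.6],[0,0,0,0,0,0,0.3],[0,0,0,0,0,0,0],[0,0,0,0,0,0,-0.5],[0,0,0,0,0,0,-1],[0,0,0,0,0,0,-1],[0,0,0,0,0,0,-1]]'
python3 -m jog '[[0,-10,0,0,0,0,-1],[0,-20,0,0,0,0,-1],[0,-20,0,0,0,0,-1],[0,-20,0,0,0,0,-1],[0,-20,0,0,0,0,-1],[0,-20,0,0,0,0,-1],[0,-20,0,0,0,0,-1],[0,0,0,0,0,0,-1]]'
python3 - <<'E'
from go import *
rep(np.array([.45,.1,.3]),downR(-156))
for n in("side","top"): cv2.imwrite(f"pics/{n}12.png",camera(n))
a=cv2.imread("pics/side12.png")
A=cv2.resize(a[120:190,310:380],(560,560),interpolation=2);cv2.imwrite("pics/c12.png",np.clip(A*1.5,0,255).astype(np.uint8))
E
```

```text
time_s: 19.18
eef_pos: [0.6535, 0.1975, 0.1578]
eef_rot: [0.146, -0.148, 0.692, -0.691]
wrist_force: [-0.3, 0.5, 0.4]
opening: 0.997
time_s: 19.85
eef_pos: [0.6561, 0.1979, 0.2944]
eef_rot: [0.149, -0.145, 0.692, -0.691]
wrist_force: [1.0, -0.2, 1.6]
opening: 1.005
t 19.85 q [7.0, 22.0, 71.0, 0.0, 87.0, 163.0] open 1.005 F [ 1.  -0.2  1.6] T [ 0.03 -0.02  0.01]
shift mm (now axes) [228.   -6.9   5.5] turn deg [-0.   0.  -0.3] shift mm after turn [228.1  -5.6   5.6]
```

View pics/c12.png

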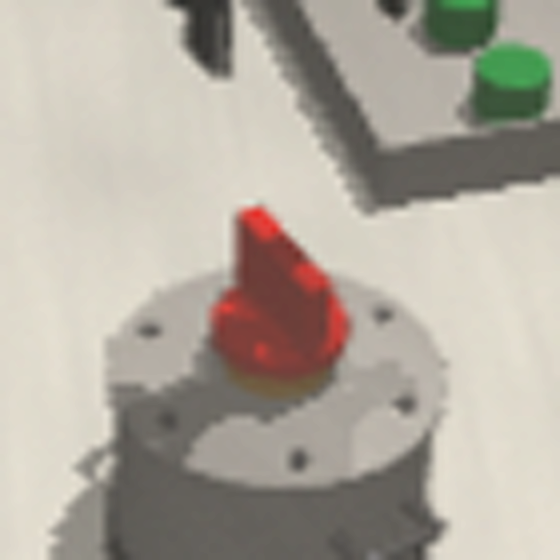

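View pics/top12.png

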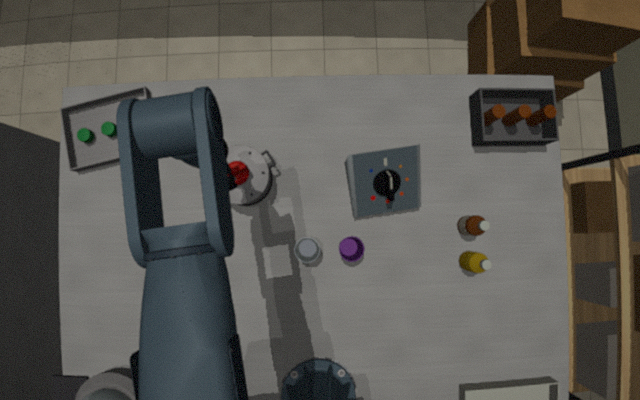

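```bash
python3 -m jog '[[25,0,0,0,0,0,-1],[25,0,0,0,0,0,-1],[25,0,0,0,0,0,-1],[25,0,0,0,0,0,-1],[25,0,0,0,0,0,-1],[25,0,0,0,0,0,-1],[25,0,0,0,0,0,-1],[25,0,0,0,0,0,-1]]'
python3 -m jog '[[0,0,0,0,0,0,-1],[0,0,0,0,0,0,-1]]'
python3 - <<'E'
from go import *
e=[onplane("side",(349.3,153.9),[0,0,.189]),onplane("side",(341.8,146.4),[0,0,.189])]
d=e[1]-e[0];print("L",np.linalg.norm(d),"yaw",np.degrees(np.arctan2(d[1],d[0])))
for n in("side","top"): cv2.imwrite(f"pics/{n}13.png",camera(n))
b=cv2.imread("pics/top13.png")
A=np.hstack([cv2.resize(b[145:215,345:425],(400,350),interpolation=2),cv2.resize(b[155:190,217:257],(400,350),interpolation=2)]);cv2.imwrite("pics/c13.png",np.clip(A*1.5,0,255).astype(np.uint8))
E
```

```text
time_s: 20.62
eef_pos: [0.4692, 0.1159, 0.2866]
eef_rot: [0.145, -0.149, 0.692, -0.691]
wrist_force: [0.1, -0.5, 1.0]
opening: 0.996
time_s: 20.78
eef_pos: [0.4701, 0.116, 0.2874]
eef_rot: [0.145, -0.148, 0.692, -0.691]
wrist_force: [0.4, 0.2, -0.1]
opening: 0.999
L 0.051385159219020766 yaw 115.71786582491102
```

View pics/c13.png

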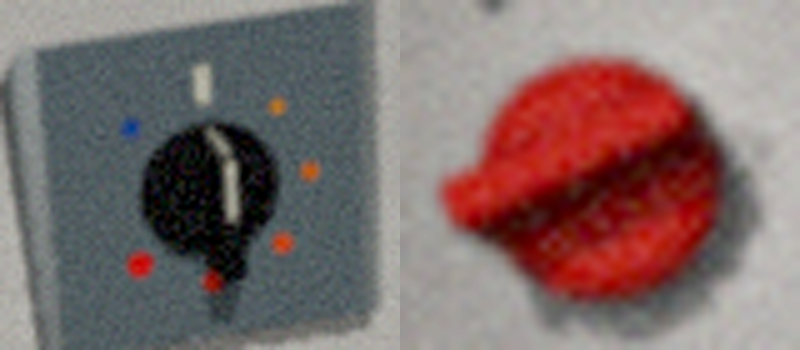

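View pics/side13.png

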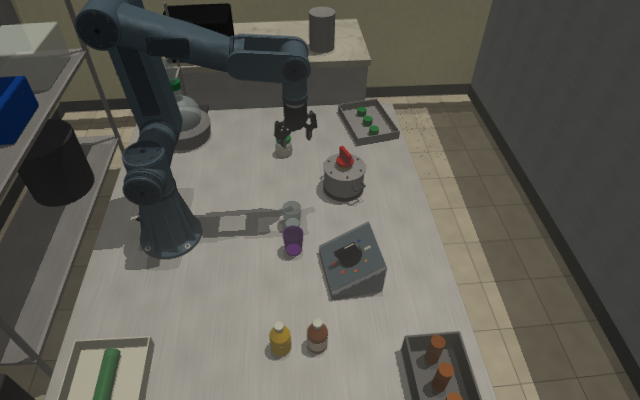

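```bash
python3 - <<'E'
from go import *
a=cv2.imread("pics/top0.png").astype(float);b=cv2.imread("pics/top13.png").astype(float)
for n,(x,y,w,h) in dict(bottle=(452,208,45,32),beaker=(292,234,34,34),jar=(142,242,40,34)).items():
    A=a[y:y+h,x:x+w];B=b[y:y+h,x:x+w]
    s,_=cv2.phaseCorrelate(A.mean(2),B.mean(2));print(n,np.round(s,2),np.abs(A-B).mean().round(1))
print(get_obs()["wrist_force"])
hand_in()
E
```

```text
bottle [0.46 0.02] 5.8
beaker [-0.04 -0.2 ] 6.6
jar [-0.17 -0.14] 6.7
[ 0.00383598 -0.29458934 -0.54243351]
the job is handed in; nothing more can be done
```

View pics/top13.png

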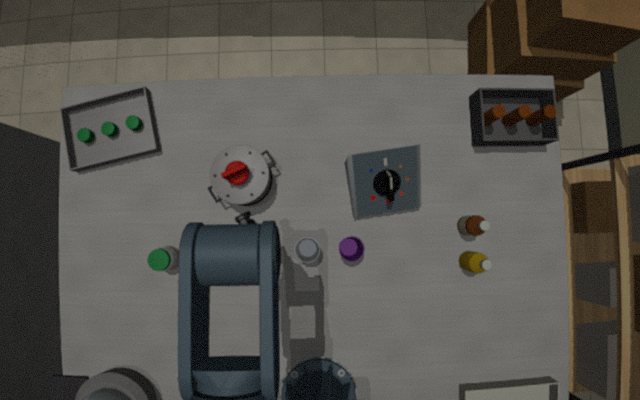

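The still is shut down and handed in at about 21 s: the dial is at OFF and the vent cap is loosened, in that order.

- **Dial:** I turned it 225° anticlockwise in one grasp, from step 5 to OFF, and released it. The pointer lay on the line predicted for 0° in both views before release. It looked the same in the top view after release and at the end.
- **Vent cap:** the thread is left-handed. Anticlockwise hit the stop at about 1.8 Nm, while clockwise turned freely and lifted the cap. I turned it about 98° (1.7 rad) clockwise and released it. The wing in the pictures went from about 32° to about −67°, which agrees.
- **Bystanders:** the bottle, beaker and jar shifted by less than 0.5 px in the top view, which is within noise. The arm stands clear and the wrist force is about zero.

**Disagreement:** the side and top cameras differed by about 4 mm in y for both the dial and the cap. I relied mostly on the top view. The sideways forces stayed small: about 7 N at the dial and 16 N at the cap.

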